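Fold and tuck the grooming box's flap

TASK

Close the wooden grooming box: fold its open grey flap over the compartment and, while keeping it pressed down, push it by its raised rib until its free edge is tucked fully beneath the metal retaining lip, so that it stays shut when you let go. Only push and press with the fingertips: do not pick up, tip or shove away the box. Leave the nail clipper inside it, the little polish bottle standing on its deck, and leave everything else on the table where it is.

Things in the scene. Friction and masses are not known exactly. Their poses are not given: they have to be found in the camera images.
- case: Loose wooden grooming box, 210 (its x) x 150 (its y) x 50 mm high, about 0.9 kg; slides on the table if pushed with over 4 N. Origin: centre of its underside, z up, x from the hinge end to the lip end. x -101 to -9 mm: compartment, floor 4 mm up, which the flap covers when shut. x -9 to 105 mm: fixed deck, top 50 mm up, with the metal retaining lip.
- fold (a joint): Angle (rad) of the grey flap about its hinge: 0 flat over the compartment, 1.57 upright, more = leaning back away from the lip (2.5 at most). Starts at about 1.6 to 2.1. Springy (0.06 N m/rad, rests near 1.9 rad): under 1 N at the edge folds it, and it springs open when let go unless its edge is beneath the lip; tucked, it rises to about 0.05, against the lip.
- tuck (a joint): How far (m) the flap has slid in its own plane away from the hinge (slotted hinge): 0 drawn in, 0.016 fully out; about 1.2 N of friction, stays where left. Flat and drawn in, its edge is 4 mm short of the lip's mouth; fully out, 12 mm beneath the lip. Its top is then 6 mm below the lip's underside: hold it down while it slides. Slid out too early, its edge strikes the lip's top.
- hinge_mid (a point): Middle of the hinge axis, at x = -103 mm, 53 mm up in the box's frame; axes as the box. The axis runs along the box's y, through the flap's mid-plane. The flap is 130 mm wide (box y), 4 mm thick and reaches 112 mm from this axis when drawn in.
- rib_top (a point): Middle of the top of the raised push rib across the flap's outer face (up when shut, away from the lip when upright): 60 mm long (box y), 6 mm thick, 10 mm high, its centre 88 mm from the hinge axis when drawn in. Pushing its hinge-side face slides the flap out. Axes: x from hinge to free edge, z out of the outer face.
- flap_edge (a point): Middle of the flap's free edge, 112 mm from the hinge axis when drawn in; axes as rib_top.
- lip_mouth (a point): Middle of the mouth of the retaining lip, at its underside: x = 13 mm, 61 mm up in the box's frame; axes as the box. The lip is a metal plate 100 mm wide (box y) and 4 mm thick (top 65 mm up) that overhangs towards the hinge from a riser at x = 33 mm to this mouth.
- clipper: Loose chrome nail clipper, 62 x 13 x 12 mm, lying on the floor of the box's compartment. Origin: centre of its underside, x along it.
- polish: Loose round nail polish bottle, 28 mm across, 62 mm tall with a black cap, standing on the box's deck beyond the lip. Origin: centre of its underside.
- mug: Loose black ceramic mug, 80 mm across, 92 mm tall, handle to its +y, standing in the tray. Origin: centre of its underside.
- remote: Loose silver remote, 165 x 42 x 18 mm, lying flat. Origin: centre of its underside, x along it.
- jar: Loose amber glass jar with a wooden cap, 72 mm across, 75 mm tall. Origin: centre of its underside.
- cream: Loose white hand cream bottle, 48 mm across, 125 mm tall. Origin: centre of its underside.
- tray: Fixed dark lacquered wooden tray, 260 x 220 x 28 mm. Origin: centre of its underside.

How it is judged:
On the way, in this order (a step that is already met when the one before it is completed fails the run):
1. the flap is folded over flat with its edge still short of the lip (hinge under 0.15 rad, slid out less than 7 mm) (value of joint fold below 0.15 rad and value of joint tuck below 0.007 m), for 0.04 s.
2. the flap's edge is beneath the lip (hinge under 0.09 rad, slid out more than 10 mm) (value of joint fold below 0.09 rad and value of joint tuck above 0.01 m), for 0.2 s.
At the end, for the whole second after the job is handed in: The flap lies folded over (hinge under 0.09 rad) with its edge slid at least 6 mm beneath the lip (slid out more than 10 mm of 16) and stays so by itself; the box stands flat on the table at rest, the clipper is inside it and the polish bottle stands upright on its deck (all of step 2 and angle between case's own z axis and vertical below 0.03 rad and linear speed of case below 0.01 m/s and height (world z) of case below 0.004 m and height (world z) of clipper below 0.03 m and horizontal distance between clipper and case below 0.125 m and angle between polish's own z axis and vertical below 0.1 rad and z of polish in the frame of case above 0.045 m); the robot touches nothing.
It fails at once if the box is lifted or tipped (more than 12 mm or 0.12 rad) (height (world z) of case above 0.012 m or angle between case's own z axis and vertical above 0.12 rad).
It fails at once if the box is shoved more than 40 mm from its place (distance of case from where it was at the start of the episode above 0.04 m).
It fails at once if the clipper is lifted or taken out of the box (height (world z) of clipper above 0.03 m).
It fails at once if the polish bottle is lifted or knocked over (angle between polish's own z axis and vertical above 0.4 rad or z of polish in the frame of case above 0.065 m or z of polish in the frame of case below 0.04 m).
It fails at once if the mug, remote, jar or cream bottle is moved more than 25 mm (distance of any of mug, remote, jar, cream from where it was at the start of the episode above 0.025 m).
It also fails if it takes over 35 s, if anything falls off the work surface, if the arm or the gripper's body presses on something with over 40 N, if the wrist force passes 120 N, or if a joint passes its speed limit or range.

ROBOT

A 7-joint arm with a two-finger parallel gripper is mounted at the origin on the work surface. World frame = base frame: x ahead of the robot, y to its left, z up, the work surface at z = 0. Lengths are in m, angles in rad, forces in N, time in s.
With the tool pointing down it reaches from about 0.4 to 0.9 m from the base axis. Payload 5.5 kg.
Tool frame: the origin (TCP) lies at the very end of the fingers, on their centre line; the grasp point (between the pads) lies 19 mm behind it; z points along the fingers, y is the line along which they close (so a half turn about z gives the same grasp; the last joint's range is limited). The gripper opens to 92 mm and grips with 3 to 60 N. Pads are 19 mm wide; open, the fingers measure 130 mm over their backs; the gripper's body (75 mm by 190 mm) begins 47 mm behind the grasp point.
Start: joints at [-1.005, 0.501, -0.427, 1.55, 0.221, 1.138, -0.21], TCP at [0.194, 0.62, 0.227] pointing down, gripper open.
Joint ranges: [-2.88, 2.88], [-0.31, 2.03], [-1.54, 1.56], [0.2, 2.42], [-1.41, 4.55], [0.19, 2.02], [-2.57, 2.57]. Speed limits (rad/s): [2.57, 2.57, 3.14, 3.14, 3.14, 3.14, 3.14].

INTERFACE

Orientations are given as a 3x3 rotation matrix whose columns are the frame's x, y, z axes.
In Python, from bench import manip gives the robot as it stands.
- The arm moves only by the tool apply_moves, never from a script. Its argument "moves" is text: rows parted by semicolons, each of 5 numbers parted by spaces: the shift along the tool's x, y, z in m, then the turn about the tool's z in rad, then the gripper command: -1 is fully open, 1 is shut, values between are in proportion. A call has 1 to 12 rows; each row is the pose to reach, as a shift and turn from the pose commanded when the call began, along the tool's axes at that moment; what a row does not reach only later rows make up. A row lasts 1/8 s, in which the tool goes at most 62.5 mm and 10.7 degrees, less where a joint would pass 70% of its speed; a pose out of reach is approached as far as the arm can. A call with a gripper value outside its range is refused whole. The fingers move at their own pace and stop on an object; the grip force is fixed at half the most. Time passes only in rows, so rows that repeat a pose let the fingers close. It gives the time, the measured TCP pose, the force, the opening and the grip force at its end, in the units of the state.
- manip.get_state(): the state, without advancing time (a new reading comes with each control period).
- manip.grab_frame(name): name is "scene" or "top" or "wrist"; returns a dict with "img" (480x640x3 uint8, red, green, blue), "mtx" (3x3 intrinsics, pixels), "rvec" (rotation vector, rad) and "tvec" (3), from world to camera coordinates, as OpenCV has them; the wrist camera has in their place "tool_from_camera" (4x4, takes a point from camera to tool coordinates, whose origin is the TCP and whose axes are the flange's). Camera axes: x right, y down, z forward; pixel columns grow to the right and rows downward; lengths in m; the calibration is good to about 2 mm. A picture is of the moment at which its call begins: read the wrist's pose just before it. There is no depth.
- manip.hand_in(): hands the job in; it is judged then, once.
The state is a dict: "clock": time; "joint_positions": joint angles; "qd": joint speeds; "joint_efforts": joint torques, N m; "tcp_pos": TCP position; "ee_rot": TCP orientation; "contact_force": force on the tool from outside, world axes, zero at the start; "ft_torque": the same for the moment, N m; "gripper_width": finger opening in m; "grip_force": force on a finger pad.
Only numpy, scipy, OpenCV 4.12 (cv2) and the standard library are available. Lean on these libraries where they do the work, as an engineer would, in place of code of your own. Each camera call takes 0.05 s, during which the arm holds its last target. There are 200 camera calls.

## Working session

There is one attempt and no reset: what is moved stays moved. The work goes in short steps, Python scripts to look and compute and a tool call to move; the robot and the scene stay as the last step left them, time stands still between calls to the robot, and variables do not carry over. Pictures are saved under pics/ and viewed, at most 10 in all, crops included, and the job is handed in when it is done.

Besides the shell and the picture viewer there is one more tool, called as name(argument=value, ...) on one line, values as JSON. apply_moves: Moves the arm, as the interface text tells. Its arguments: {"type":"object","properties":{"moves":{"type":"string"}},"required":["moves"]}

```bash
mkdir -p pics; cat > h.py <<'E'
import numpy as np, cv2
from bench import manip
def grab(n,f=None):
    d=manip.grab_frame(n)
    if f: cv2.imwrite('pics/'+f,cv2.cvtColor(d['img'],cv2.COLOR_RGB2BGR))
    return d
def ray(d,uv):
    R=cv2.Rodrigues(np.array(d['rvec'],float))[0];t=np.array(d['tvec'],float).ravel()
    v=R.T@np.linalg.inv(d['mtx'])@np.array([*uv,1.]);return -R.T@t,v/np.linalg.norm(v)
def onz(d,uv,z):
    c,v=ray(d,uv);return c+v*(z-c[2])/v[2]
def proj(d,P):
    return cv2.projectPoints(np.array(P,float).reshape(-1,3),np.array(d['rvec'],float),np.array(d['tvec'],float),np.array(d['mtx'],float),None)[0].reshape(-1,2)
E
python3 - <<'E'
from h import *
for n in('scene','top'):
    d=grab(n,n+'0.png'); print(n,ray(d,(320,240)))
s=manip.get_state(); print(s['tcp_pos'],s['ee_rot'],s['clock'],s['gripper_width'])
E
```

```text
scene (array([0.99629011, 0.57000489, 0.84298199]), array([-0.37382128, -0.55909564, -0.7400471 ]))
top (array([ 0.27398843, -0.04483508,  1.64592144]), array([ 0.18825224,  0.01441992, -0.98201485]))
[0.19368202 0.6197963  0.22577578] [[-9.54514765e-01  2.98163112e-01 -5.67903358e-04]
 [ 2.98163650e-01  9.54513258e-01 -1.69648452e-03]
 [ 3.62421809e-05 -1.78864766e-03 -9.99998400e-01]] 0.1 0.09143173989814432
```

View pics/scene0.png

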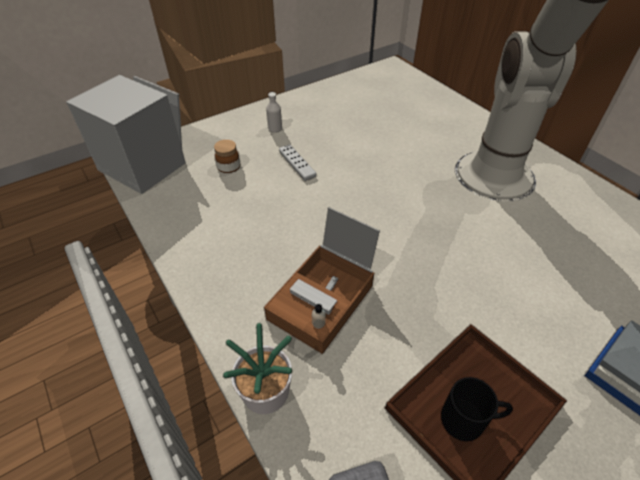

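View pics/top0.png

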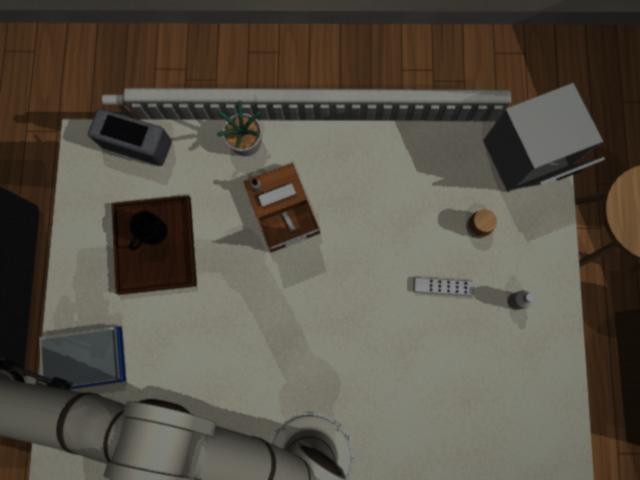

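The scene view shows the box at about (320,300), with its flap upright at (350,238). In the top view the box spans (245,165) to (318,250), hinge end towards the robot and plant beyond the deck. I'll enlarge both for the corners.

```bash
python3 - <<'E'
import cv2,numpy as np
a=cv2.imread('pics/scene0.png')[200:360,255:390];b=cv2.imread('pics/top0.png')[150:265,230:335]
a=cv2.resize(a,(405,480),interpolation=cv2.INTER_CUBIC);b=cv2.resize(b,(395,433),interpolation=cv2.INTER_CUBIC)
c=np.zeros((480,800,3),np.uint8);c[:480,:405]=a;c[:433,405:]=b
c=cv2.convertScaleAbs(c,alpha=1.4)
cv2.imwrite('pics/c0.png',c)
E
```

```text
(no output)
```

View pics/c0.png

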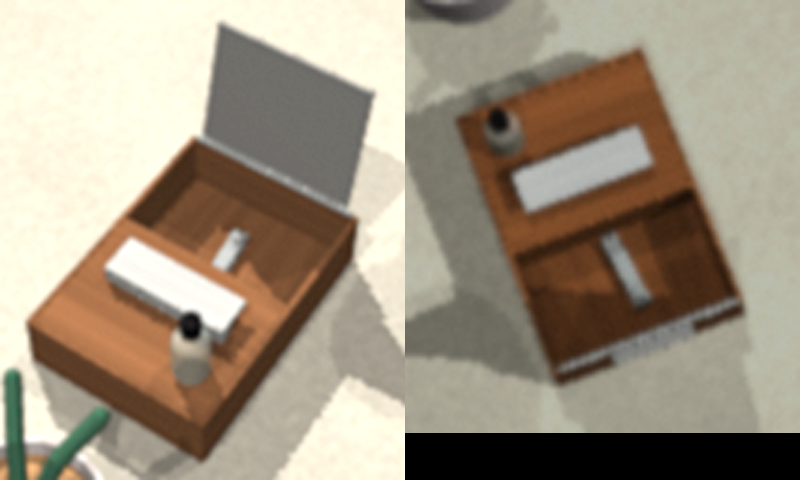

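The crop shows the deck corners in the top view at crop (458,120), (641,48), (743,308), (557,378), the lip plate at (512,178), (640,127), (654,160), (527,212), and the flap upright in both views.

```bash
cat > m.py <<'E'
from h import *
d=grab('top');e=grab('scene')
T=lambda u,v:(230+(u-405)/3.762,150+v/3.765)
S=lambda u,v:(255+u/3,200+v/3)
c=[onz(d,T(*p),.05)for p in[(458,120),(641,48),(743,308),(557,378)]]
l=[onz(d,T(*p),.065)for p in[(512,178),(640,127),(654,160),(527,212)]]
cs=[onz(e,S(*p),z)for p,z in[((30,325),.05),((195,137),.05),((357,220),.05)]]
print('top',np.round(c,4));print('lip',np.round(l,4));print('scene',np.round(cs,4))
for a in(c,l):
    print([round(float(np.linalg.norm(a[i]-a[(i+1)%4])),3)for i in range(4)])
lm=(l[2]+l[3])/2; 
x=(c[0]+c[1]-c[2]-c[3])[:2]; y=(c[0]+c[3]-c[1]-c[2])[:2]
print('yaw',np.arctan2(x[1],x[0]),np.arctan2(-y[0],y[1]),'lip yaw',[np.arctan2(-(l[i]-l[j])[0],(l[i]-l[j])[1]) for i,j in((0,1),(3,2))])
yaw=np.mean([np.arctan2(x[1],x[0]),np.arctan2(-y[0],y[1])])
ctr=np.mean(c,0)[:2];print('centre',ctr)
X=np.array([np.cos(yaw),np.sin(yaw)]);print('lip mouth box x',(lm[:2]-ctr)@X)
# flap edge in scene: plane through hinge
E2=[ray(e,S(*p))for p in[(220,23),(374,94)]]
h=ctr-.103*X
for o,v in E2:
    # circle radius .112 about hinge in plane normal to Y
    k=np.linspace(.5,1.6,20001)[:,None];P=o+k*v
    r=(P[:,:2]-h)@X;z=P[:,2]-.053;Y=np.array([-X[1],X[0]])
    i=np.argmin(abs(np.hypot(r,z)-.112));print('edge y',(P[i,:2]-h)@Y,'fold',np.arctan2(z[i],r[i]),np.hypot(r[i],z[i]))
q=manip.get_state();print(q['joint_positions'])
E
python3 m.py
```

```text
top [[ 0.7449  0.1932  0.05  ]
 [ 0.8015  0.0575  0.05  ]
 [ 0.603  -0.0208  0.05  ]
 [ 0.55    0.1146  0.05  ]]
lip [[0.6964 0.1498 0.065 ]
 [0.7358 0.0562 0.065 ]
 [0.7107 0.0455 0.065 ]
 [0.6708 0.1381 0.065 ]]
scene [[ 0.799   0.0668  0.05  ]
 [ 0.6058 -0.0141  0.05  ]
 [ 0.5519  0.1222  0.05  ]]
[0.147, 0.213, 0.145, 0.21]
[0.102, 0.027, 0.101, 0.028]
yaw 0.37936985488826325 0.3840710936805278 lip yaw [np.float64(0.3977871779283737), np.float64(0.4065615349162527)]
centre [0.67484628 0.08614905]
lip mouth box x 0.016829582324833323
edge y -0.05784164205001539 fold 1.7273787139278123 0.11200491642769866
edge y 0.07009423025807908 fold 1.732133560334732 0.11200781546120485
[-1.00476612  0.50154667 -0.42689575  1.55102497  0.22083294  1.13828732
 -0.21030087]
```

Both views agree with the sizes given: 0.21 x 0.147 m, flap edges at a 1.73 rad fold. The box centre is about (0.675, 0.09), yaw 0.385. I'll move behind the hinge at safe height, aligned, with the gripper shut.

apply_moves(moves="-0.045 -0.042 0 -0.1 1;-0.09 -0.085 0 -0.25 1;-0.135 -0.128 0 -0.4 1;-0.18 -0.17 0 -0.55 1;-0.225 -0.213 0 -0.688 1;-0.27 -0.255 0 -0.688 1;-0.315 -0.298 0 -0.688 1;-0.36 -0.34 0 -0.688 1;-0.405 -0.383 0 -0.688 1;-0.45 -0.425 0 -0.688 1;-0.491 -0.466 0 -0.688 1;-0.491 -0.466 0 -0.688 1")

```text
clock: 1.7
tcp_pos: [0.525, 0.0233, 0.2264]
ee_rot: [[-0.93, -0.367, 0.0], [-0.367, 0.93, -0.002], [0.0, -0.002, -1.0]]
contact_force: [-0.8, 0.2, -1.1]
gripper_width: 0.0006
grip_force: 0.0
```

```bash
python3 - <<'E'
from h import *
s=manip.get_state();print(s['tcp_pos'],s['contact_force'])
d=grab('wrist','w1.png');print(np.round(d['tool_from_camera'],4).tolist());np.savez('w1.npz',T=d['tool_from_camera'],K=d['mtx'],R=s['ee_rot'],p=s['tcp_pos'])
E
```

```text
[0.52504689 0.02332104 0.22639522] [-0.75197114  0.16579716 -1.06477836]
[[-0.0004, -0.9645, -0.2642, 0.0704], [1.0, -0.0005, 0.0002, -0.0007], [-0.0003, -0.2642, 0.9645, -0.1582], [0.0, 0.0, 0.0, 1.0]]
```

View pics/w1.png

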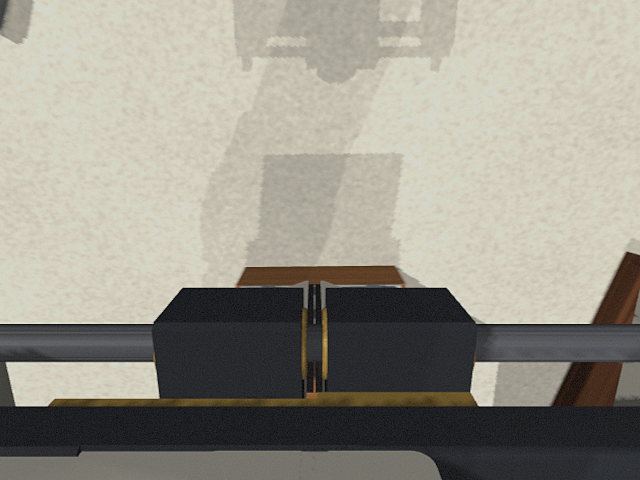

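The wrist view shows the hinge end wall: its bottom edge runs from (247,267) to (396,267) and its top edge sits near row 286.

```bash
python3 - <<'E'
import numpy as np
f=np.load('w1.npz');T=f['T'];o=f['R']@T[:3,3]+f['p']
def on(u,v,z):
    r=f['R']@T[:3,:3]@np.linalg.inv(f['K'])@[u,v,1];return o+r*(z-o[2])/r[2]
a,b=on(247,267,0),on(396,267,0);c,d=on(236,286,.05),on(405,286,.05)
print(a,b,np.linalg.norm(a-b),c,d,np.linalg.norm(c-d))
for p,q in((a,b),(c,d)):
    e=(p-q)[:2];e=e*np.sign(e[1]);y=np.arctan2(-e[0],e[1]);m=(p+q)[:2]/2;print(y,m+.105*np.array([np.cos(y),np.sin(y)]))
E
```

```text
[ 0.60722929 -0.01757551  0.        ] [0.55242296 0.12110965 0.        ] 0.14912178426779785 [ 0.60836763 -0.01892339  0.05      ] [0.55355784 0.11973436 0.05      ] 0.14909756636433966
0.37634888969502867 [0.67747746 0.09035744]
0.376437981024317 [0.67861063 0.08900455]
```

Centre refined to (0.678, 0.0897), yaw 0.376; the two edge heights agree and the width is 0.149. Now down behind the flap.

apply_moves(moves="0 0.0055 0.03 0 1;0 0.0055 0.06 0 1;0 0.0055 0.09 0 1;0 0.0055 0.109 0 1;0 0.0055 0.109 0 1;0 0.0055 0.109 0 1")

```text
clock: 2.5
tcp_pos: [0.5217, 0.0355, 0.1185]
ee_rot: [[-0.926, -0.377, 0.001], [-0.377, 0.926, 0.001], [-0.001, 0.0, -1.0]]
contact_force: [0.6, -0.9, 1.0]
gripper_width: 0.0007
grip_force: 0.0
```

apply_moves(moves="-0.02 -0.003 0 0 1;-0.04 -0.005 0.001 0 1;-0.0555 -0.005 0 0 1;-0.0685 -0.005 0.002 0 1;-0.0805 -0.005 0.006 0 1;-0.092 -0.005 0.013 0 1;-0.1015 -0.005 0.022 0 1;-0.109 -0.005 0.032 0 1;-0.1145 -0.005 0.043 0 1;-0.116 -0.005 0.05 0 1;-0.116 -0.005 0.05 0 1;-0.116 -0.005 0.05 0 1")

```text
clock: 4.0
tcp_pos: [0.6307, 0.0732, 0.0679]
ee_rot: [[-0.927, -0.376, -0.0], [-0.376, 0.927, 0.0], [0.0, 0.0, -1.0]]
contact_force: [-1.1, 0.7, 0.7]
gripper_width: 0.0008
grip_force: 0.4
```

```bash
python3 - <<'E'
from h import *
s=manip.get_state();print(s['tcp_pos'],s['contact_force'])
d=grab('scene');e=grab('top')
a=cv2.resize(d['img'][200:360,255:390],(405,480),interpolation=cv2.INTER_CUBIC)
b=cv2.resize(e['img'][150:265,230:335],(395,433),interpolation=cv2.INTER_CUBIC)
c=np.zeros((480,800,3),np.uint8);c[:,:405]=a;c[:433,405:]=b
cv2.imwrite('pics/c2.png',cv2.convertScaleAbs(c[...,::-1],alpha=1.4))
E
```

```text
[0.63071095 0.07324433 0.06790461] [-1.13845696  0.67159771  0.67653047]
```

View pics/c2.png

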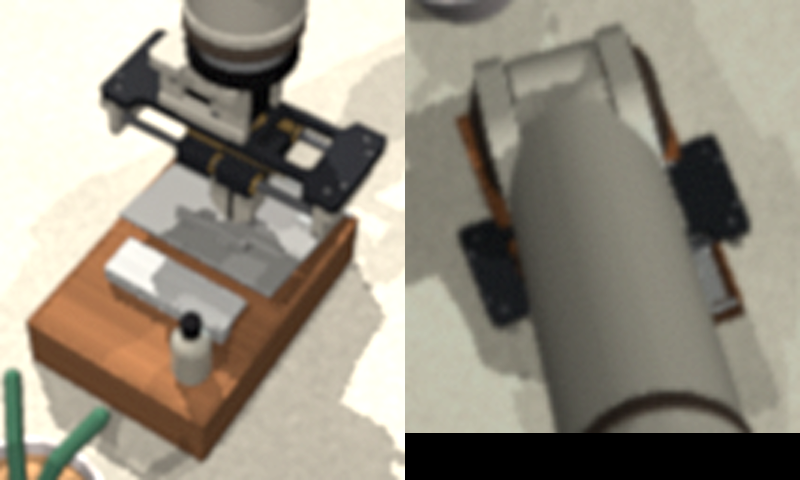

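The flap is nearly flat. Its edge lies at crop about (195,260), short of the lip, with the fingertips behind the rib. Now press.

apply_moves(moves="0 0 0.005 0 1;0.0005 0 0.009 0 1;0.0005 0 0.012 0 1;0.0005 0 0.014 0 1;0.0005 0 0.014 0 1;0.0005 0 0.014 0 1")

```text
clock: 4.85
tcp_pos: [0.6308, 0.0732, 0.0548]
ee_rot: [[-0.927, -0.376, 0.001], [-0.376, 0.927, 0.0], [-0.001, -0.0, -1.0]]
contact_force: [-2.0, 0.3, 7.7]
gripper_width: 0.0004
grip_force: 4.3
```

The flap is flat under about 7 N of press, at z 0.055 as expected. Next I slide towards the rib and the lip.

apply_moves(moves="-0.004 0 0 0 1;-0.008 0 0 0 1;-0.012 0 0 0 1;-0.016 0 0 0 1;-0.02 0 0 0 1;-0.023 0 0 0 1;-0.026 0 0 0 1;-0.029 0 0 0 1;-0.032 0 0 0 1;-0.032 0 0 0 1")

```text
clock: 6.1
tcp_pos: [0.6565, 0.0824, 0.0546]
ee_rot: [[-0.927, -0.375, -0.007], [-0.375, 0.927, -0.004], [0.008, -0.001, -1.0]]
contact_force: [-12.6, -5.1, 19.3]
gripper_width: 0.0004
grip_force: 9.3
```

```bash
python3 - <<'E'
from h import *
d=grab('scene');print(manip.get_state()['contact_force'])
a=cv2.resize(d['img'][220:360,255:390],(771,600)[:2] and (579,600),interpolation=cv2.INTER_CUBIC)
cv2.imwrite('pics/c3.png',cv2.convertScaleAbs(a[...,::-1],alpha=1.4))
E
```

```text
[-10.98823895  -5.41546997  18.88934871]
```

View pics/c3.png

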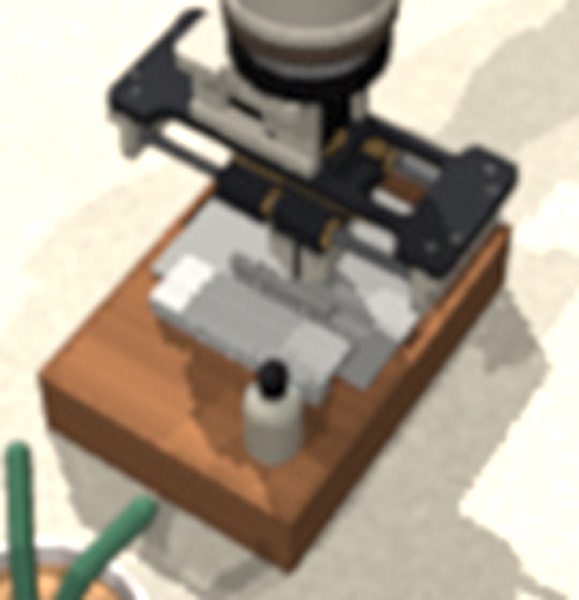

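The flap is under the lip and the box hasn't moved: its corner is still at about (265,308). The tip is dragging by friction with excess press, so I'll ease off and then push the rib lightly home.

apply_moves(moves="0.003 0 0 0 1;0.005 0 -0.0005 0 1;0.005 0 -0.001 0 1;0.005 0 -0.001 0 1")

```text
clock: 6.65
tcp_pos: [0.6557, 0.0827, 0.0548]
ee_rot: [[-0.927, -0.376, 0.0], [-0.376, 0.927, -0.001], [-0.0, -0.001, -1.0]]
contact_force: [0.6, -2.5, 4.5]
gripper_width: 0.0004
grip_force: 2.1
```

apply_moves(moves="-0.002 0 0 0 1;-0.004 0 0 0 1;-0.006 0 0 0 1;-0.008 0 0 0 1;-0.01 0 0 0 1;-0.01 0 0 0 1")

```text
clock: 7.4
tcp_pos: [0.6619, 0.0854, 0.0546]
ee_rot: [[-0.927, -0.375, -0.006], [-0.375, 0.927, -0.003], [0.007, -0.0, -1.0]]
contact_force: [-7.1, -4.9, 12.4]
gripper_width: 0.0008
grip_force: 6.0
```

apply_moves(moves="0.003 0 0 0 1;0.004 0 -0.001 0 1;0.003 0 -0.0015 0 1;0.001 0 -0.0015 0 1;-0.001 0 -0.0015 0 1;-0.003 0 -0.0015 0 1;-0.005 0 -0.0015 0 1;-0.005 0 -0.0015 0 1")

```text
clock: 8.4
tcp_pos: [0.6656, 0.0877, 0.0547]
ee_rot: [[-0.927, -0.376, -0.008], [-0.376, 0.927, -0.002], [0.008, 0.001, -1.0]]
contact_force: [-8.1, -3.2, 3.5]
gripper_width: 0.0002
grip_force: 5.1
```

The leading face is at 100 mm, matching the rib's fully-out position of 101 mm, and the push is solid with little press. Unload, then lift straight off.

apply_moves(moves="0.001 0 -0.0005 0 1;0.002 0 -0.002 0 1;0.004 0 -0.004 0 1;0.007 0 -0.008 0 1;0.01 0 -0.02 0 1;0.015 0 -0.05 0 1;0.02 0 -0.09 0 1;0.06 0 -0.13 0 1;0.12 0 -0.15 0 1;0.18 0 -0.15 0 1;0.18 0 -0.15 0 1")

```text
clock: 9.78
tcp_pos: [0.4979, 0.0189, 0.2067]
ee_rot: [[-0.928, -0.373, -0.002], [-0.373, 0.928, -0.002], [0.003, -0.001, -1.0]]
contact_force: [0.5, 0.6, 0.5]
gripper_width: 0.0005
grip_force: 0.0
```

```bash
python3 - <<'E'
from h import *
d=grab('scene');e=grab('top');s=manip.get_state();print(s['contact_force'],s['tcp_pos'],s['clock'])
a=cv2.resize(d['img'][200:360,255:390],(405,480),interpolation=cv2.INTER_CUBIC)
b=cv2.resize(e['img'][150:265,230:335],(395,433),interpolation=cv2.INTER_CUBIC)
c=np.zeros((480,800,3),np.uint8);c[:,:405]=a;c[:433,405:]=b
cv2.imwrite('pics/c4.png',cv2.convertScaleAbs(c[...,::-1],alpha=1.4))
E
```

```text
[ 1.38762849  0.03068572 -0.27621875] [0.50348779 0.02114348 0.20791509] 9.875
```

View pics/c4.png

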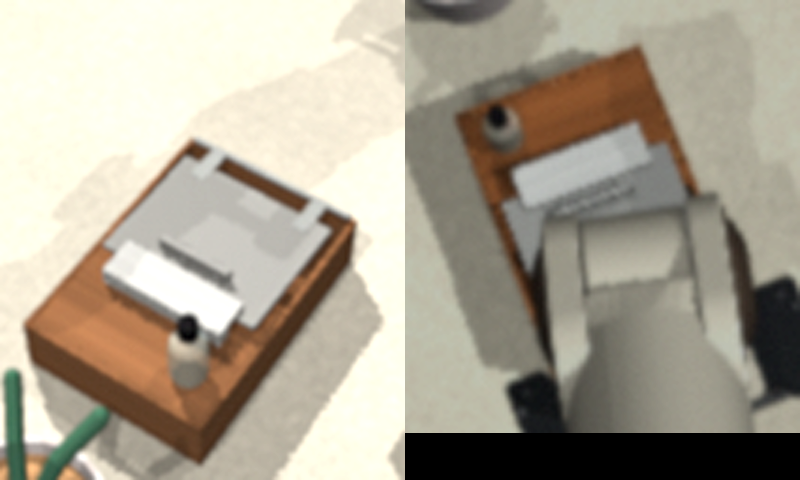

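The flap stays shut under the lip: the rib is at crop (162,238) to (232,275), close to the lip, and there's an open slot at the hinge. The bottle is upright. I'll check the rib position, then hand in.

```bash
python3 - <<'E'
from h import *
d=grab('scene');X=np.array([.930,.367]);h=np.array([.5822,.0519])
p=[onz(d,(255+u/3,200+v/3),.0695) for u,v in((162,237),(232,273))]
print(np.linalg.norm(p[0]-p[1]),[(q[:2]-h)@X for q in p],'edge of box',(onz(d,(255+27/3,200+325/3),.05)[:2]-h)@X)
E
```

```text
0.05904596109436676 [np.float64(0.10441179911559993), np.float64(0.10244635358879108)] edge of box 0.20821706778627685
```

Rib centre is about 103.5 mm from the hinge (88 + 15.5), so the flap is fully out.

```bash
python3 -c "
from bench import manip
print(manip.hand_in())"
```

```text
the job is handed in; nothing more can be done
None
```

I closed the box and handed the job in: the flap is tucked about 15.5 mm out beneath the lip and stayed shut after I let go, with the box barely moved and the polish bottle upright; I haven't seen the verdict.

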